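# Sort the labware back into its bench trays

### The job

Tidy the lab bench: stand the two screw-cap jars upright in the tray with two square compartments, one to a compartment, put the two slide boxes upright in the tray with two long compartments, one to a compartment, and lay the culture flask flat in the single-compartment tray. Everything must sit flat on its tray's floor, inside the walls, released and at rest. Leave the spray bottle and the glass beaker where they stand.

Things in the scene. Friction and masses are not known exactly. Their poses are not given: they have to be found in the camera images.
- jar_a_centre (a point): Screw-cap sample jar, white plastic with a black cap, an upright cylinder 44 mm in diameter (cap included) and 70 mm tall, about 80 g. There are two alike. The point is its centre, 35 mm above its underside; z is up; its turn about z means nothing.
- jar_b_centre (a point): Screw-cap sample jar, white plastic with a black cap, an upright cylinder 44 mm in diameter (cap included) and 70 mm tall, about 80 g. There are two alike. The point is its centre, 35 mm above its underside; z is up; its turn about z means nothing.
- box_a_centre (a point): Microscope-slide storage box, closed, black plastic with a grey seam and a pale label on top, 84 mm long (its x), 36 mm wide (its y), 48 mm tall (z), about 90 g, standing on the bench. There are two alike. The point is its centre, 24 mm above its underside.
- box_b_centre (a point): Microscope-slide storage box, closed, black plastic with a grey seam and a pale label on top, 84 mm long (its x), 36 mm wide (its y), 48 mm tall (z), about 90 g, standing on the bench. There are two alike. The point is its centre, 24 mm above its underside.
- flask_centre (a point): Cell-culture flask lying flat, grey plastic, 100 mm long (its x), 25 mm tall, about 60 g: flat body 75 x 54 mm (x, y) with a white patch on top, then a short neck and a round black cap 24 mm in diameter at its +x end. The point is half-way along the 100 mm, 12.5 mm above its underside; the flat body reaches 50 mm behind it and 25 mm ahead. In the tray the cap may be at either end.
- jar_tray: Tray for jars, 139 x 72 mm: two square compartments, 62 x 62 mm inside, centred 33.5 mm either side of the origin along x. White, fixed. Origin: centre of its underside, on the bench; x along its length, z up. Floor 5 mm thick, walls 5 mm thick, tops 14 mm above the bench, long walls with a 34 mm gap at each compartment. Two jars in it leave 23 mm between them, so spread the fingers across the tray (its y).
- box_tray: Tray for slide boxes, 219 x 64 mm: two long compartments end to end, each 102 (x) x 54 mm (y) inside, centred 53.5 mm either side of the origin along x. A box goes in lengthwise. White, fixed. Origin: centre of its underside, on the bench; x along its length, z up. Floor 5 mm thick, walls 5 mm thick, tops 14 mm above the bench, long walls with a 50 mm gap in the middle of each compartment for the fingers.
- flask_tray: Tray for the flask, 128 x 82 mm: one compartment, 118 (x) x 72 mm (y) inside, centred on the origin. The flask goes in lengthwise. White, fixed. Origin: centre of its underside, on the bench; x along its length, z up. Floor 5 mm thick, walls 5 mm thick, tops 14 mm above the bench, each long wall with a 50 mm gap in its middle for the fingers.
- spray: Bystander: white spray bottle with a yellow trigger head, 67 mm in diameter, 193 mm tall, standing on the bench at the right-hand side. Origin: centre of its underside. Leave it alone.
- beaker: Bystander: empty glass beaker, 72 mm in diameter, 85 mm tall, standing on the bench beyond the trays. Origin: centre of its underside. Leave it alone.
Not all that is in view belongs to the job. Leave any green, pink or purple look-alike of the part that bears jar_a_centre alone.

How it is judged:
By the outcome, as a careful person would: the job done as asked, in the order asked, and still so for the second after the job is handed in, with the robot touching nothing.
It also fails if it takes over 134 s, if anything falls off the work surface, if the arm or the gripper's body presses on something with over 40 N, if the wrist force passes 120 N, or if a joint passes its speed limit or range.

### The arm

A 6-joint arm with a two-finger parallel gripper is mounted at the origin on the work surface. World frame = base frame: x ahead of the robot, y to its left, z up, the work surface at z = 0. Lengths are in m, angles in degrees, forces in N, time in s.
With the tool pointing down it reaches from about 0.4 to 0.825 m from the base axis. Payload 7 kg.
Tool frame: the origin (TCP) lies midway between the tips of the shut fingers; the grasp point (between the pads) lies 19 mm behind it; z points along the fingers, y is the line along which they close (so a half turn about z gives the same grasp; the last joint's range is limited). The gripper opens to 88 mm and grips with 3 to 60 N. Pads are 19 mm wide; open, the fingers measure 130 mm over their backs; the gripper's body (78 mm by 193 mm) begins 47 mm behind the grasp point.
Start: joints at [-53.795, 20.546, 0.682, 0, -70.136, -16.507], TCP at [0.227, -0.635, 0.227] pointing down, gripper open.
Joint ranges: [-176.03, 176.03], [-82.01, 121.73], [-58.28, 71.71], [-173.87, 95.51], [-174.79, -0.11], [-173.66, 173.66]. Speed limits (degrees/s): [136.94, 136.94, 172.46, 180, 180, 180].

### API

Orientations are given as [roll, pitch, yaw] about the fixed x, y, z axes, in that order (R = Rz(yaw) Ry(pitch) Rx(roll)).
In Python, from plant import r gives the robot as it stands. The module is installed in compiled form; this text tells all that it offers.
- The arm moves only by the tool play_rows, never from a script. Its argument "rows" is a list of rows, each an object with "slide": the shift along the tool's x, y, z as a fraction of full scale, a list of three; "delta_rot": the turn, a rotation vector about the tool's x, y, z as a fraction of full scale, a list of three; "fingers": the opening, from -1 (shut) to 1 (fully open). In form: [{"slide": [x, y, z], "delta_rot": [rx, ry, rz], "fingers": fingers}, ...]. A call has 1 to 8 rows; each row shifts and turns the commanded pose from where the row before left it, along the tool's axes as they then stand; what a row does not reach is not made up. Full scale, the value 1, is 0.15 m for a shift and 0.08 rad for a turn. A row lasts 1/8 s, in which the tool goes at most 62.5 mm and 10.7 degrees, less where a joint would pass 70% of its speed; a pose out of reach is approached as far as the arm can. A call with a number of a shift or a turn outside -1 to 1 is refused whole. A call with a gripper value outside its range is refused whole. The fingers move at their own pace and stop on an object; "squeeze" is the grip in N (left out, the last holds). Time passes only in rows, so rows that do not move let the fingers close. It gives the time, the measured TCP pose, the force, the opening and the grip force at its end, in the units of the state.
- r.get_state(): the state, without advancing time (a new reading comes with each control period).
- r.capture(name): name is "side" or "top"; returns a dict with "image" (400x640x3 uint8, blue, green, red), "fx", "fy", "cx", "cy" (pixels), "R" (3x3) and "t" (3): a world point X has camera coordinates R X + t. Camera axes: x right, y down, z forward; pixel columns grow to the right and rows downward; lengths in m; the calibration is good to about 2 mm. A picture is of the moment at which its call begins. There is no depth.
- r.close_job(): hands the job in; it is judged then, once.
The state is a dict: "time_s": time; "joints": joint angles; "qd": joint speeds; "joint_torque": joint torques, N m; "tcp_pos": TCP position; "eef_rot": TCP orientation; "contact_force": force on the tool from outside, world axes, zero at the start; "moment": the same for the moment, N m; "gripper_width": finger opening in m; "gripper_force": force on a finger pad.
Only numpy, scipy, OpenCV 4.12 (cv2) and the standard library are available. Lean on these libraries where they do the work, as an engineer would, in place of code of your own. Each camera call takes 0.05 s, during which the arm holds its last target. There are 200 camera calls.

## Working session

There is one attempt and no reset: what is moved stays moved. The work goes in short steps, Python scripts to look and compute and a tool call to move; the robot and the scene stay as the last step left them, time stands still between calls to the robot, and variables do not carry over. Pictures are saved under pics/ and viewed, at most 14 in all, crops included, and the job is handed in when it is done.

Besides the shell and the picture viewer there is one more tool, called after "Request:" as name(argument=value, ...), one argument or row to a line, values as JSON. play_rows: Moves the arm, as the interface text tells. Shift numbers are shares of 0.15 m and turn numbers shares of 0.08 rad, none past 1 either way. Its arguments: {"type":"object","properties":{"rows":{"type":"array"},"squeeze":{"type":"number"}},"required":["rows"]}

```bash
mkdir -p pics
python3 - <<'E'
from plant import r
import cv2,numpy as np
s=r.get_state();print({k:np.round(v,3).tolist() for k,v in s.items()})
for n in("top","side"):
    c=r.capture(n);cv2.imwrite(f"pics/{n}0.png",c["image"]);print(n,c["fx"],c["fy"],c["cx"],c["cy"],np.round(c["R"],4).tolist(),np.round(c["t"],4).tolist())
E
```

```text
{'time_s': 0.0, 'joints': [-53.796, 20.593, 0.635, -0.021, -70.135, -16.505], 'qd': [-0.029, 0.051, -0.031, 0.051, -0.025, 0.078], 'joint_torque': [0.002, -58.272, 29.305, 6.997, 0.007, -0.0], 'tcp_pos': [0.227, -0.635, 0.226], 'eef_rot': [179.905, -0.007, -160.308], 'contact_force': [0.264, 0.164, 0.154], 'moment': [0.031, 0.017, 0.034], 'gripper_force': 0.0, 'gripper_width': 0.088}
top 432.7040387822181 432.7040387822181 318.51593904820015 206.47239423385682 [[0.0156, -0.9997, 0.0186], [-0.9958, -0.0172, -0.09], [0.0903, -0.0171, -0.9958]] [-0.1523, 0.5614, 1.1119]
side 421.60078833267625 421.60078833267625 323.6049180081556 196.13076133400122 [[-0.8084, -0.5886, 0.003], [-0.2914, 0.3956, -0.871], [0.5115, -0.705, -0.4913]] [0.3758, 0.2793, 1.0049]
```

View pics/top0.png

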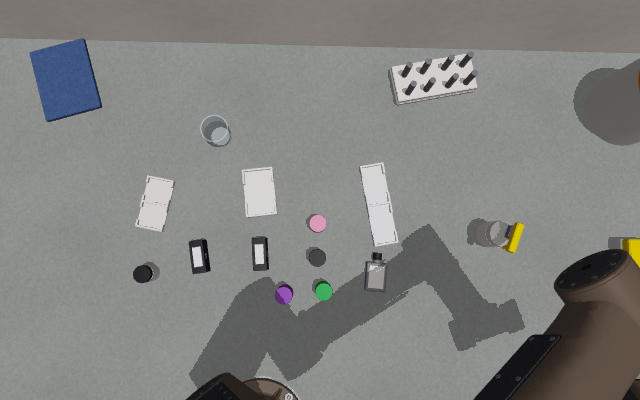

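View pics/side0.png

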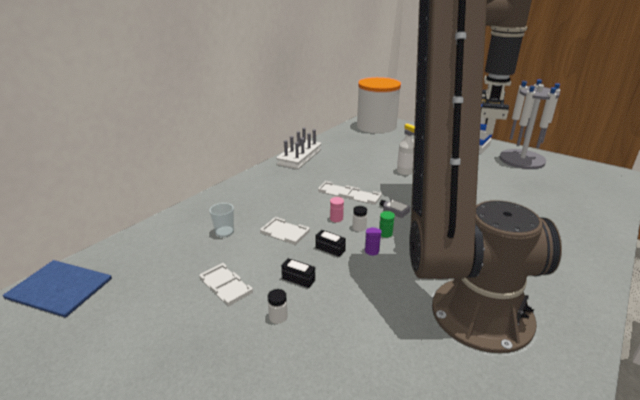

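The top view shows the jar tray at (153,203), flask tray at (259,192) and box tray at (379,204). Black-cap jars are at (143,273) and (317,257), slide boxes at (200,256) and (260,253), and the flask at (376,272) with its cap up-image. The pink, purple and green look-alikes are near (317,223), (284,295) and (323,291), the spray bottle is at (497,233) and the beaker at (215,130).

```bash
cat > h.py <<'E'
from plant import r
import cv2,numpy as np
def ray(c,u,v,z):
    d=c["R"].T@np.array([(u-c["cx"])/c["fx"],(v-c["cy"])/c["fy"],1]);o=-c["R"].T@c["t"]
    return (o+d*(z-o[2])/d[2])[:2]
def rect(c,m,z):
    n,l,st,ce=cv2.connectedComponentsWithStats(m.astype(np.uint8))
    if n<2:return None
    i=1+np.argmax(st[1:,4]);k=np.argwhere(l==i)[:,::-1]
    P=np.array([ray(c,u,v,z) for u,v in k])
    (x,y),(w,h),a=cv2.minAreaRect((P*1000).astype(np.float32))
    if w<h:w,h,a=h,w,a+90
    return dict(rect=np.round([x,y,w,h]).tolist(),yaw=round((a+90)%180-90,1),mean=np.round(P.mean(0)*1000,1).tolist(),n=len(k))
E
python3 - <<'E'
from h import *
c=r.capture("top");im=c["image"].astype(int)
mn,mx=im.min(2),im.max(2)
print("cam",-c["R"].T@c["t"])
def roi(m,u0,u1,v0,v1):
    o=np.zeros_like(m);o[v0:v1,u0:u1]=m[v0:v1,u0:u1];return o
W=mn>175;B=mx<75
for n,b,z in[("jart",(128,180,168,238),.012),("flaskt",(235,285,158,225),.012),("boxt",(352,405,155,252),.012)]:print(n,rect(c,roi(W,*b),z))
for n,b in[("boxL",(185,214,232,278)),("boxR",(248,274,230,275))]:
    print(n,"label",rect(c,roi(W,*b),.048),"black",rect(c,roi(mx<140,*b)|roi(W,*b),.048))
for n,b in[("jarL",(128,160,258,290)),("jarR",(303,333,243,270))]:print(n,rect(c,roi(B,*b),.07))
print("flask patch",rect(c,roi(mn>150,360,392,250,296),.025),"all",rect(c,roi(mx<110,360,392,250,276),.025))
big=cv2.resize(np.hstack([c["image"][150:300,120:280],c["image"][150:300,295:405]]),None,fx=2.9,fy=2.9,interpolation=cv2.INTER_CUBIC);cv2.imwrite("pics/crop0.png",big)
E
```

```text
cam [ 0.46097594 -0.12360194  1.16057603]
jart {'rect': [567.0, 291.0, 139.0, 74.0], 'yaw': -11.0, 'mean': [566.6, 290.8], 'n': 1370}
flaskt {'rect': [603.0, 17.0, 128.0, 83.0], 'yaw': 7.1, 'mean': [601.9, 16.3], 'n': 1414}
boxt {'rect': [576.0, -304.0, 220.0, 65.0], 'yaw': 10.8, 'mean': [573.8, -303.6], 'n': 1873}
boxL label {'rect': [429.0, 165.0, 49.0, 21.0], 'yaw': 9.5, 'mean': [428.8, 164.7], 'n': 163} black {'rect': [437.0, 161.0, 102.0, 56.0], 'yaw': 3.9, 'mean': [432.1, 158.8], 'n': 658}
boxR label {'rect': [439.0, 7.0, 48.0, 20.0], 'yaw': 1.6, 'mean': [437.7, 7.6], 'n': 164} black {'rect': [441.0, 3.0, 107.0, 64.0], 'yaw': 1.7, 'mean': [439.3, 8.2], 'n': 691}
jarL {'rect': [386.0, 291.0, 47.0, 42.0], 'yaw': -89.2, 'mean': [385.1, 291.5], 'n': 276}
jarR {'rect': [432.0, -140.0, 42.0, 41.0], 'yaw': 46.0, 'mean': [433.1, -138.3], 'n': 207}
flask patch {'rect': [409.0, -286.0, 23.0, 11.0], 'yaw': -71.0, 'mean': [407.9, -285.1], 'n': 31} all {'rect': [417.0, -294.0, 82.0, 60.0], 'yaw': -89.2, 'mean': [415.5, -301.3], 'n': 306}
```

View pics/crop0.png

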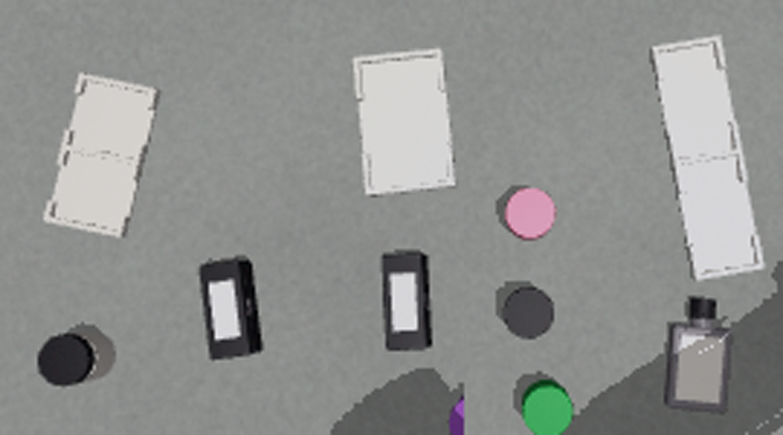

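The enlarged crop confirms the tray outlines. Box labels are centred near crop (223,310) and (404,302), and the jar caps are at (66,360) and (527,312). The flask body spans about x 667–731 and y 322–409, with its cap at (702,307).

```bash
cat >> h.py <<'E'
def to(x,y,z,yaw):
    s=r.get_state();p=s["tcp_pos"];w=s["eef_rot"][2];a=(w-yaw+180)%360-180
    print("now",np.round(p,4),np.round(s["eef_rot"],2),"w",round(s["gripper_width"],4),"t",round(s["time_s"],1))
    dx,dy=x-p[0],y-p[1]
    for n,q in(("before turn",w),("after turn",yaw)):
        q=np.radians(q);print(n,"xy units",np.round([(np.cos(q)*dx+np.sin(q)*dy)/.15,(np.sin(q)*dx-np.cos(q)*dy)/.15],3))
    print("z units",round((p[2]-z)/.15,3),"turn units",round(np.radians(a)/.08,2))
E
python3 - <<'E'
from h import *
c=r.capture("top")
for n,x,y,z,o in[("jarL",66,360,.07,120),("jarR",527,312,.07,135),("cap",702,307,.02,135),("bodyfront",701,322,.025,135),("bodyback",697,409,.02,135)]:
    print(n,ray(c,o+x/2.9,150+y/2.9,z))
for n,u,v,z in[("spray",480,233,0),("beaker",220,137,0.),("pink",317,223,.07),("green",323,291,.07),("purple",284,295,.07)]:print(n,ray(c,u,v,z))
to(.432,-.139,.16,-191)
E
```

```text
jarL [0.38405336 0.29049443]
jarR [ 0.43128928 -0.13981551]
cap [ 0.43681923 -0.29898893]
bodyfront [ 0.42348215 -0.29736249]
bodyback [ 0.34560123 -0.29479071]
spray [ 0.5019075  -0.58020846]
beaker [0.75140058 0.12758142]
pink [ 0.51795278 -0.13912689]
green [ 0.34895677 -0.15674645]
purple [ 0.33783906 -0.06008519]
now [ 0.2274 -0.6352  0.226 ] [ 179.94   -0.   -160.31] w 0.0878 t 0.2
before turn xy units [-2.399  2.655]
after turn xy units [-0.708  3.508]
z units 0.44 turn units 6.7
```

Request:
play_rows(
  rows=[
    {"slide":[0,0,0],"delta_rot":[0,0,0.957],"fingers":1},
    {"slide":[0,0,0],"delta_rot":[0,0,0.957],"fingers":1},
    {"slide":[0,0,0],"delta_rot":[0,0,0.957],"fingers":1},
    {"slide":[0,0,0],"delta_rot":[0,0,0.957],"fingers":1},
    {"slide":[0,0,0],"delta_rot":[0,0,0.957],"fingers":1},
    {"slide":[0,0,0],"delta_rot":[0,0,0.957],"fingers":1},
    {"slide":[0,0,0],"delta_rot":[0,0,0.957],"fingers":1},
  ],
  squeeze=20,
)

```text
time_s: 1.08
tcp_pos: [0.2275, -0.6354, 0.2263]
eef_rot: [180.0, -0.0, 168.8]
contact_force: [-0.4, -0.2, 0.3]
gripper_width: 0.0871
gripper_force: 0.0
```

Request:
play_rows(
  rows=[
    {"slide":[-0.07,0.35,0],"delta_rot":[0,0,0],"fingers":1},
    {"slide":[-0.07,0.35,0],"delta_rot":[0,0,0],"fingers":1},
    {"slide":[-0.07,0.35,0],"delta_rot":[0,0,0],"fingers":1},
    {"slide":[-0.07,0.35,0],"delta_rot":[0,0,0],"fingers":1},
    {"slide":[-0.07,0.35,0],"delta_rot":[0,0,0],"fingers":1},
    {"slide":[-0.07,0.35,0],"delta_rot":[0,0,0],"fingers":1},
    {"slide":[-0.07,0.35,0],"delta_rot":[0,0,0],"fingers":1},
    {"slide":[-0.07,0.35,0],"delta_rot":[0,0,0],"fingers":1},
  ],
)

```text
time_s: 2.08
tcp_pos: [0.3905, -0.2376, 0.2268]
eef_rot: [180.0, 0.0, 169.0]
contact_force: [1.6, 0.0, 1.5]
gripper_width: 0.0876
gripper_force: 0.0
```

Request:
play_rows(
  rows=[
    {"slide":[-0.07,0.35,0.2],"delta_rot":[0,0,0],"fingers":1},
    {"slide":[-0.07,0.35,0.2],"delta_rot":[0,0,0],"fingers":1},
    {"slide":[0,0,0],"delta_rot":[0,0,0],"fingers":1},
  ],
)

```text
time_s: 2.45
tcp_pos: [0.4305, -0.1375, 0.1647]
eef_rot: [-180.0, -0.2, 169.2]
contact_force: [-1.0, 0.4, -0.2]
gripper_width: 0.0878
gripper_force: 0.0
```

Run:
```python
from h import *
to(.432,-.139,.02,-191)
c=r.capture("top");cv2.imwrite("pics/t1.png",cv2.resize(c["image"][130:400,120:520],None,fx=2,fy=2))
```

```text
now [ 0.4305 -0.1375  0.1647] [-179.98   -0.18  169.24] w 0.0878 t 2.5
before turn xy units [-0.012 -0.008]
after turn xy units [-0.012 -0.008]
z units 0.965 turn units 0.05
```

Request:
play_rows(
  rows=[
    {"slide":[-0.012,-0.008,0.3],"delta_rot":[0,0,0],"fingers":1},
    {"slide":[0,0,0.3],"delta_rot":[0,0,0],"fingers":1},
    {"slide":[0,0,0.25],"delta_rot":[0,0,0],"fingers":1},
    {"slide":[0,0,0.115],"delta_rot":[0,0,0],"fingers":1},
    {"slide":[0,0,0],"delta_rot":[0,0,0],"fingers":-1},
    {"slide":[0,0,0],"delta_rot":[0,0,0],"fingers":-1},
    {"slide":[0,0,0],"delta_rot":[0,0,0],"fingers":-1},
    {"slide":[0,0,0],"delta_rot":[0,0,0],"fingers":-1},
  ],
)

```text
time_s: 3.5
tcp_pos: [0.4329, -0.1417, 0.0226]
eef_rot: [180.0, 0.1, 169.0]
contact_force: [-0.1, 0.5, 0.9]
gripper_width: 0.0531
gripper_force: 0.0
```

Request:
play_rows(
  rows=[
    {"slide":[0,0,0],"delta_rot":[0,0,0],"fingers":-1},
    {"slide":[0,0,0],"delta_rot":[0,0,0],"fingers":-1},
    {"slide":[0,0,-0.1],"delta_rot":[0,0,0],"fingers":-1},
    {"slide":[0,0,-0.25],"delta_rot":[0,0,0],"fingers":-1},
    {"slide":[0,0,-0.3],"delta_rot":[0,0,0],"fingers":-1},
    {"slide":[0,0,-0.3],"delta_rot":[0,0,0],"fingers":-1},
    {"slide":[0,0,0],"delta_rot":[0,0,0],"fingers":-1},
  ],
)

```text
time_s: 4.38
tcp_pos: [0.4345, -0.1417, 0.1676]
eef_rot: [179.9, 0.4, 169.0]
contact_force: [-0.1, 0.7, -1.7]
gripper_width: 0.0437
gripper_force: 20.0
```

Run:
```python
from h import *
to(.600,.2845,.025,-191)
```

```text
now [ 0.4345 -0.1417  0.1676] [179.92   0.38 169.03] w 0.0437 t 4.4
before turn xy units [-0.542  2.999]
after turn xy units [-0.541  2.999]
z units 0.951 turn units 0.01
```

Request:
play_rows(
  rows=[
    {"slide":[-0.054,0.3,0],"delta_rot":[0,0,0],"fingers":-1},
    {"slide":[-0.054,0.3,0],"delta_rot":[0,0,0],"fingers":-1},
    {"slide":[-0.054,0.3,0],"delta_rot":[0,0,0],"fingers":-1},
    {"slide":[-0.054,0.3,0],"delta_rot":[0,0,0],"fingers":-1},
    {"slide":[-0.054,0.3,0],"delta_rot":[0,0,0],"fingers":-1},
    {"slide":[-0.054,0.3,0],"delta_rot":[0,0,0],"fingers":-1},
    {"slide":[-0.054,0.3,0],"delta_rot":[0,0,0],"fingers":-1},
    {"slide":[-0.054,0.3,0],"delta_rot":[0,0,0],"fingers":-1},
  ],
)

```text
time_s: 5.38
tcp_pos: [0.5644, 0.2005, 0.1628]
eef_rot: [-179.9, -0.1, 169.0]
contact_force: [1.0, -0.1, -0.4]
gripper_width: 0.0437
gripper_force: 20.0
```

Request:
play_rows(
  rows=[
    {"slide":[-0.054,0.3,0],"delta_rot":[0,0,0],"fingers":-1},
    {"slide":[-0.054,0.3,0],"delta_rot":[0,0,0],"fingers":-1},
    {"slide":[0,0,0.3],"delta_rot":[0,0,0],"fingers":-1},
    {"slide":[0,0,0.25],"delta_rot":[0,0,0],"fingers":-1},
    {"slide":[0,0,0],"delta_rot":[0,0,0],"fingers":-1},
    {"slide":[0,0,0],"delta_rot":[0,0,0],"fingers":-1},
  ],
)

```text
time_s: 6.12
tcp_pos: [0.5983, 0.2847, 0.0825]
eef_rot: [-180.0, 0.0, 169.0]
contact_force: [0.7, -0.4, -0.4]
gripper_width: 0.0437
gripper_force: 20.0
```

Run:
```python
from h import *
to(.600,.2845,.028,-191)
c=r.capture("top");cv2.imwrite("pics/t2.png",cv2.resize(c["image"][100:300,60:300],None,fx=3,fy=3))
```

```text
now [0.5983 0.2847 0.0825] [-1.8000e+02  4.0000e-02  1.6901e+02] w 0.0437 t 6.1
before turn xy units [-0.011  0.001]
after turn xy units [-0.011  0.001]
z units 0.363 turn units 0.0
```

View pics/t2.png

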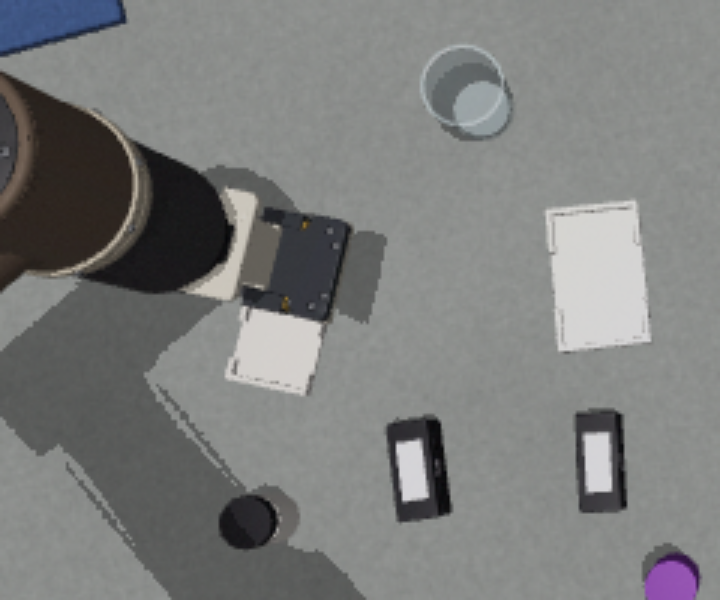

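The picture shows the gripper centred over the far compartment of the jar tray, around (300,265), with the near compartment clear at (275,350). The left jar is at (247,521).

Request:
play_rows(
  rows=[
    {"slide":[-0.01,0,0.15],"delta_rot":[0,0,0],"fingers":-1},
    {"slide":[0,0,0.12],"delta_rot":[0,0,0],"fingers":-1},
    {"slide":[0,0,0.08],"delta_rot":[0,0,0],"fingers":-1},
    {"slide":[0,0,0.01],"delta_rot":[0,0,0],"fingers":-1},
    {"slide":[0,0,0],"delta_rot":[0,0,0],"fingers":-1},
    {"slide":[0,0,0],"delta_rot":[0,0,0],"fingers":-1},
  ],
)

```text
time_s: 6.92
tcp_pos: [0.5995, 0.2845, 0.0284]
eef_rot: [180.0, 0.0, 169.0]
contact_force: [-1.0, 0.3, -0.4]
gripper_width: 0.0439
gripper_force: 20.0
```

Request:
play_rows(
  rows=[
    {"slide":[0,0,0],"delta_rot":[0,0,0],"fingers":0.6},
    {"slide":[0,0,0],"delta_rot":[0,0,0],"fingers":0.6},
    {"slide":[0,0,0],"delta_rot":[0,0,0],"fingers":0.6},
    {"slide":[0,0,0],"delta_rot":[0,0,0],"fingers":0.6},
    {"slide":[0,0,-0.2],"delta_rot":[0,0,0],"fingers":0.6},
    {"slide":[0,0,-0.3],"delta_rot":[0,0,0],"fingers":0.6},
    {"slide":[0,0,-0.35],"delta_rot":[0,0,0],"fingers":1},
    {"slide":[0,0,0],"delta_rot":[0,0,0],"fingers":1},
  ],
)

```text
time_s: 7.92
tcp_pos: [0.6017, 0.2858, 0.1608]
eef_rot: [179.6, 0.4, 169.0]
contact_force: [-0.6, 0.5, -0.4]
gripper_width: 0.0843
gripper_force: 0.0
```

Run:
```python
from h import *
to(.3845,.2905,.022,-191)
```

```text
now [0.6017 0.2858 0.1608] [179.64   0.36 169.03] w 0.0843 t 7.9
before turn xy units [ 1.427 -0.245]
after turn xy units [ 1.427 -0.246]
z units 0.925 turn units 0.01
```

Request:
play_rows(
  rows=[
    {"slide":[0.285,-0.049,0],"delta_rot":[0,0,0],"fingers":1},
    {"slide":[0.285,-0.049,0],"delta_rot":[0,0,0],"fingers":1},
    {"slide":[0.285,-0.049,0],"delta_rot":[0,0,0],"fingers":1},
    {"slide":[0.285,-0.049,0],"delta_rot":[0,0,0],"fingers":1},
    {"slide":[0.285,-0.049,0],"delta_rot":[0,0,0],"fingers":1},
    {"slide":[0,0,0],"delta_rot":[0,0,0],"fingers":1},
  ],
)

```text
time_s: 8.68
tcp_pos: [0.3801, 0.2885, 0.1553]
eef_rot: [180.0, -0.0, 169.1]
contact_force: [0.8, -0.3, -0.5]
gripper_width: 0.0875
gripper_force: 0.0
```

Request:
play_rows(
  rows=[
    {"slide":[0,0,0.3],"delta_rot":[0,0,0],"fingers":1},
    {"slide":[0,0,0.3],"delta_rot":[0,0,0],"fingers":1},
    {"slide":[0,0,0.22],"delta_rot":[0,0,0],"fingers":1},
    {"slide":[0,0,0.1],"delta_rot":[0,0,0],"fingers":1},
    {"slide":[0,0,0],"delta_rot":[0,0,0],"fingers":-1},
    {"slide":[0,0,0],"delta_rot":[0,0,0],"fingers":-1},
    {"slide":[0,0,0],"delta_rot":[0,0,0],"fingers":-1},
    {"slide":[0,0,0],"delta_rot":[0,0,0],"fingers":-1},
  ],
)

```text
time_s: 9.68
tcp_pos: [0.3827, 0.2895, 0.018]
eef_rot: [179.9, 0.0, 169.0]
contact_force: [0.0, 0.9, -0.0]
gripper_width: 0.0531
gripper_force: 0.5
```

Request:
play_rows(
  rows=[
    {"slide":[0,0,0],"delta_rot":[0,0,0],"fingers":-1},
    {"slide":[0,0,0],"delta_rot":[0,0,0],"fingers":-1},
  ],
)

```text
time_s: 9.93
tcp_pos: [0.3828, 0.2897, 0.0179]
eef_rot: [179.9, 0.0, 169.0]
contact_force: [-1.8, 1.6, 5.8]
gripper_width: 0.0436
gripper_force: 20.0
```

Request:
play_rows(
  rows=[
    {"slide":[0,0,-0.1],"delta_rot":[0,0,0],"fingers":-1},
    {"slide":[0,0,-0.25],"delta_rot":[0,0,0],"fingers":-1},
    {"slide":[0,0,-0.3],"delta_rot":[0,0,0],"fingers":-1},
    {"slide":[0,0,-0.3],"delta_rot":[0,0,0],"fingers":-1},
    {"slide":[0,0,0],"delta_rot":[0,0,0],"fingers":-1},
    {"slide":[0,0,0],"delta_rot":[0,0,0],"fingers":-1},
  ],
)

```text
time_s: 10.68
tcp_pos: [0.3818, 0.2884, 0.1592]
eef_rot: [-180.0, -0.0, 169.0]
contact_force: [0.2, -0.0, -1.0]
gripper_width: 0.0435
gripper_force: 20.0
```

Run:
```python
from h import *
to(.534,.2975,.028,-191)
c=r.capture("top");cv2.imwrite("pics/t3.png",cv2.resize(c["image"][100:320,60:300],None,fx=2.5,fy=2.5))
```

```text
now [0.3818 0.2884 0.1592] [-1.7997e+02 -5.0000e-02  1.6897e+02] w 0.0435 t 10.7
before turn xy units [-0.984  0.254]
after turn xy units [-0.984  0.253]
z units 0.874 turn units -0.01
```

View pics/t3.png

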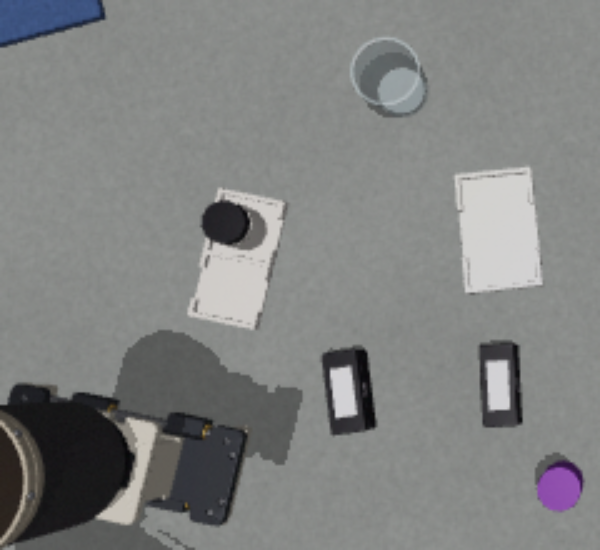

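The first jar stands in the far compartment, with its cap at (226,223) offset left by parallax. The second jar is gripped and the near compartment is free.

Request:
play_rows(
  rows=[
    {"slide":[-0.197,0.051,0],"delta_rot":[0,0,0],"fingers":-1},
    {"slide":[-0.197,0.051,0],"delta_rot":[0,0,0],"fingers":-1},
    {"slide":[-0.197,0.051,0],"delta_rot":[0,0,0],"fingers":-1},
    {"slide":[-0.197,0.051,0],"delta_rot":[0,0,0],"fingers":-1},
    {"slide":[-0.197,0.051,0],"delta_rot":[0,0,0],"fingers":-1},
    {"slide":[0,0,0.3],"delta_rot":[0,0,0],"fingers":-1},
    {"slide":[0,0,0.2],"delta_rot":[0,0,0],"fingers":-1},
    {"slide":[0,0,0],"delta_rot":[0,0,0],"fingers":-1},
  ],
)

```text
time_s: 11.72
tcp_pos: [0.5327, 0.2962, 0.0807]
eef_rot: [-179.6, -0.3, 169.0]
contact_force: [0.1, 0.0, 0.5]
gripper_width: 0.0437
gripper_force: 20.0
```

Run:
```python
from h import *
to(.534,.2975,.0235,-191)
c=r.capture("top");print(ray(c,150.4,189.2,.075))
```

```text
now [0.5327 0.2962 0.0807] [-179.61   -0.28  168.96] w 0.0437 t 11.7
before turn xy units [-0.007  0.01 ]
after turn xy units [-0.007  0.01 ]
z units 0.381 turn units -0.01
[0.59565469 0.28051015]
```

Request:
play_rows(
  rows=[
    {"slide":[-0.007,0.01,0.15],"delta_rot":[0,0,0],"fingers":-1},
    {"slide":[0,0,0.12],"delta_rot":[0,0,0],"fingers":-1},
    {"slide":[0,0,0.08],"delta_rot":[0,0,0],"fingers":-1},
    {"slide":[0,0,0.025],"delta_rot":[0,0,0],"fingers":-1},
    {"slide":[0,0,0],"delta_rot":[0,0,0],"fingers":-1},
    {"slide":[0,0,0],"delta_rot":[0,0,0],"fingers":-1},
  ],
)

```text
time_s: 12.52
tcp_pos: [0.5365, 0.3, 0.0294]
eef_rot: [179.9, 0.0, 169.0]
contact_force: [1.1, 0.5, -0.6]
gripper_width: 0.0438
gripper_force: 20.0
```

Request:
play_rows(
  rows=[
    {"slide":[0,0,0],"delta_rot":[0,0,0],"fingers":0.6},
    {"slide":[0,0,0],"delta_rot":[0,0,0],"fingers":0.6},
    {"slide":[0,0,0],"delta_rot":[0,0,0],"fingers":0.6},
    {"slide":[0,0,0],"delta_rot":[0,0,0],"fingers":0.6},
    {"slide":[0,0,-0.2],"delta_rot":[0,0,0],"fingers":0.6},
    {"slide":[0,0,-0.3],"delta_rot":[0,0,0],"fingers":0.6},
    {"slide":[0,0,-0.35],"delta_rot":[0,0,0],"fingers":1},
    {"slide":[0,0,0],"delta_rot":[0,0,0],"fingers":1},
  ],
)

```text
time_s: 13.52
tcp_pos: [0.5383, 0.3013, 0.1611]
eef_rot: [179.6, 0.3, 169.0]
contact_force: [0.3, -0.3, 0.1]
gripper_width: 0.0843
gripper_force: 0.0
```

Request:
play_rows(
  rows=[
    {"slide":[0,0,0],"delta_rot":[0,0,-0.85],"fingers":1},
    {"slide":[0,0,0],"delta_rot":[0,0,-0.85],"fingers":1},
    {"slide":[0,0,0],"delta_rot":[0,0,-0.85],"fingers":1},
    {"slide":[0,0,0],"delta_rot":[0,0,-0.85],"fingers":1},
    {"slide":[0,0,0],"delta_rot":[0,0,-0.85],"fingers":1},
    {"slide":[0,0,0],"delta_rot":[0,0,0],"fingers":1},
  ],
)

```text
time_s: 14.28
tcp_pos: [0.5358, 0.2994, 0.1554]
eef_rot: [-180.0, -0.0, -171.6]
contact_force: [-0.4, 0.7, 0.2]
gripper_width: 0.0876
gripper_force: 0.0
```

Run:
```python
from h import *
to(.429,.165,.015,-171.5)
```

```text
now [0.5358 0.2994 0.1554] [-1.7997e+02 -5.0000e-02 -1.7156e+02] w 0.0876 t 14.3
before turn xy units [ 0.836 -0.782]
after turn xy units [ 0.837 -0.781]
z units 0.936 turn units -0.01
```

Request:
play_rows(
  rows=[
    {"slide":[0.167,-0.156,0],"delta_rot":[0,0,0],"fingers":1},
    {"slide":[0.167,-0.156,0],"delta_rot":[0,0,0],"fingers":1},
    {"slide":[0.167,-0.156,0],"delta_rot":[0,0,0],"fingers":1},
    {"slide":[0.167,-0.156,0],"delta_rot":[0,0,0],"fingers":1},
    {"slide":[0.167,-0.156,0],"delta_rot":[0,0,0],"fingers":1},
    {"slide":[0,0,0],"delta_rot":[0,0,0],"fingers":1},
    {"slide":[0,0,0],"delta_rot":[0,0,0],"fingers":1},
    {"slide":[0,0,0],"delta_rot":[0,0,0],"fingers":1},
  ],
)

```text
time_s: 15.28
tcp_pos: [0.4299, 0.166, 0.156]
eef_rot: [-180.0, -0.0, -171.5]
contact_force: [-0.4, -0.2, 0.2]
gripper_width: 0.0876
gripper_force: 0.0
```

Run:
```python
from h import *
to(.429,.165,.015,-171.5)
a=r.capture("top")["image"][150:300,120:280];b=r.capture("side")["image"][230:330,170:350]
cv2.imwrite("pics/t4.png",np.hstack([cv2.resize(a,(400,375)),cv2.resize(b,(400,375))]))
```

```text
now [0.4299 0.166  0.156 ] [-179.99   -0.   -171.54] w 0.0876 t 15.3
before turn xy units [ 0.007 -0.006]
after turn xy units [ 0.007 -0.006]
z units 0.94 turn units -0.01
```

View pics/t4.png

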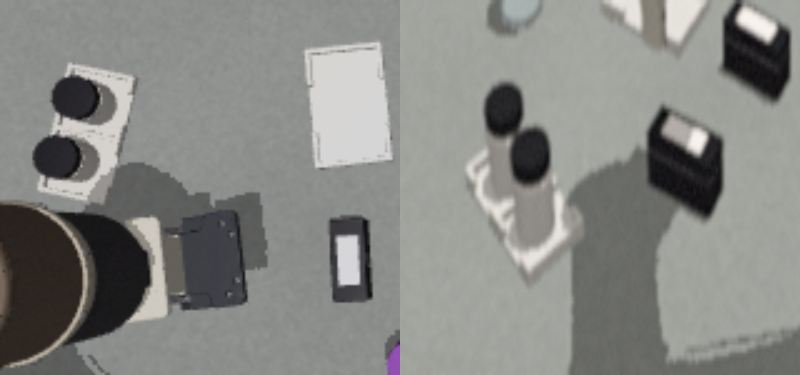

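Both jars stand upright in separate compartments: caps at (75,98) and (57,157) in the top view, and the side view agrees. The gripper is over the left box.

Request:
play_rows(
  rows=[
    {"slide":[0.007,-0.006,0.3],"delta_rot":[0,0,0],"fingers":1},
    {"slide":[0,0,0.3],"delta_rot":[0,0,0],"fingers":1},
    {"slide":[0,0,0.24],"delta_rot":[0,0,0],"fingers":1},
    {"slide":[0,0,0.1],"delta_rot":[0,0,0],"fingers":1},
    {"slide":[0,0,0],"delta_rot":[0,0,0],"fingers":-1},
    {"slide":[0,0,0],"delta_rot":[0,0,0],"fingers":-1},
    {"slide":[0,0,0],"delta_rot":[0,0,0],"fingers":-1},
    {"slide":[0,0,0],"delta_rot":[0,0,0],"fingers":-1},
  ],
)

```text
time_s: 16.38
tcp_pos: [0.4289, 0.1648, 0.0158]
eef_rot: [179.9, 0.1, -171.5]
contact_force: [0.3, -0.4, 0.4]
gripper_width: 0.0531
gripper_force: 0.0
```

Request:
play_rows(
  rows=[
    {"slide":[0,0,0],"delta_rot":[0,0,0],"fingers":-1},
    {"slide":[0,0,0],"delta_rot":[0,0,0],"fingers":-1},
    {"slide":[0,0,0],"delta_rot":[0,0,0],"fingers":-1},
  ],
)

```text
time_s: 16.75
tcp_pos: [0.4286, 0.1644, 0.0153]
eef_rot: [180.0, 0.0, -171.5]
contact_force: [-1.5, 0.8, 5.2]
gripper_width: 0.036
gripper_force: 19.9
```

Request:
play_rows(
  rows=[
    {"slide":[0,0,-0.1],"delta_rot":[0,0,0],"fingers":-1},
    {"slide":[0,0,-0.25],"delta_rot":[0,0,0],"fingers":-1},
    {"slide":[0,0,-0.3],"delta_rot":[0,0,0],"fingers":-1},
    {"slide":[0,0,-0.3],"delta_rot":[0,0,0],"fingers":-1},
    {"slide":[0,0,0],"delta_rot":[0,0,-0.5],"fingers":-1},
    {"slide":[0,0,0],"delta_rot":[0,0,0],"fingers":-1},
    {"slide":[0,0,0],"delta_rot":[0,0,0],"fingers":-1},
  ],
)

```text
time_s: 17.62
tcp_pos: [0.4281, 0.164, 0.1568]
eef_rot: [-180.0, -0.1, -169.3]
contact_force: [0.1, -0.8, -0.4]
gripper_width: 0.0361
gripper_force: 19.9
```

Run:
```python
from h import *
to(.6285,-.294,.02,-169.2)
c=r.capture("top");print("jar2",ray(c,142.8,212.8,.075))
print("clear of spray", .58-.294)
```

```text
now [0.4281 0.164  0.1568] [-1.7996e+02 -8.0000e-02 -1.6929e+02] w 0.0361 t 17.6
before turn xy units [-0.746 -3.248]
after turn xy units [-0.74 -3.25]
z units 0.912 turn units -0.02
jar2 [0.5359689  0.29636407]
clear of spray 0.286
```

Request:
play_rows(
  rows=[
    {"slide":[-0.074,-0.325,0],"delta_rot":[0,0,0],"fingers":-1},
    {"slide":[-0.074,-0.325,0],"delta_rot":[0,0,0],"fingers":-1},
    {"slide":[-0.074,-0.325,0],"delta_rot":[0,0,0],"fingers":-1},
    {"slide":[-0.074,-0.325,0],"delta_rot":[0,0,0],"fingers":-1},
    {"slide":[-0.074,-0.325,0],"delta_rot":[0,0,0],"fingers":-1},
    {"slide":[-0.074,-0.325,0],"delta_rot":[0,0,0],"fingers":-1},
    {"slide":[-0.074,-0.325,0],"delta_rot":[0,0,0],"fingers":-1},
    {"slide":[-0.074,-0.325,0],"delta_rot":[0,0,0],"fingers":-1},
  ],
)

```text
time_s: 18.68
tcp_pos: [0.5888, -0.2038, 0.1564]
eef_rot: [180.0, -0.1, -169.3]
contact_force: [0.4, 2.0, 0.2]
gripper_width: 0.0359
gripper_force: 19.9
```

Request:
play_rows(
  rows=[
    {"slide":[-0.074,-0.325,0],"delta_rot":[0,0,0],"fingers":-1},
    {"slide":[-0.074,-0.325,0],"delta_rot":[0,0,0],"fingers":-1},
    {"slide":[0,0,0.3],"delta_rot":[0,0,0],"fingers":-1},
    {"slide":[0,0,0.3],"delta_rot":[0,0,0],"fingers":-1},
    {"slide":[0,0,0],"delta_rot":[0,0,0],"fingers":-1},
    {"slide":[0,0,0],"delta_rot":[0,0,0],"fingers":-1},
    {"slide":[0,0,0],"delta_rot":[0,0,0],"fingers":-1},
  ],
)

```text
time_s: 19.55
tcp_pos: [0.6301, -0.294, 0.07]
eef_rot: [-179.9, 0.2, -169.2]
contact_force: [-0.5, 0.0, -1.2]
gripper_width: 0.0358
gripper_force: 19.9
```

Run:
```python
from h import *
to(.6285,-.294,.0208,-169.2)
c=r.capture("top")["image"];d=r.capture("side")["image"]
cv2.imwrite("pics/t5.png",np.hstack([cv2.resize(c[130:280,320:480],(400,375)),cv2.resize(d[150:250,290:450],(400,375))]))
```

```text
now [ 0.6301 -0.294   0.07  ] [-179.91    0.18 -169.2 ] w 0.0358 t 19.6
before turn xy units [0.01  0.002]
after turn xy units [0.01  0.002]
z units 0.328 turn units -0.0
```

View pics/t5.png

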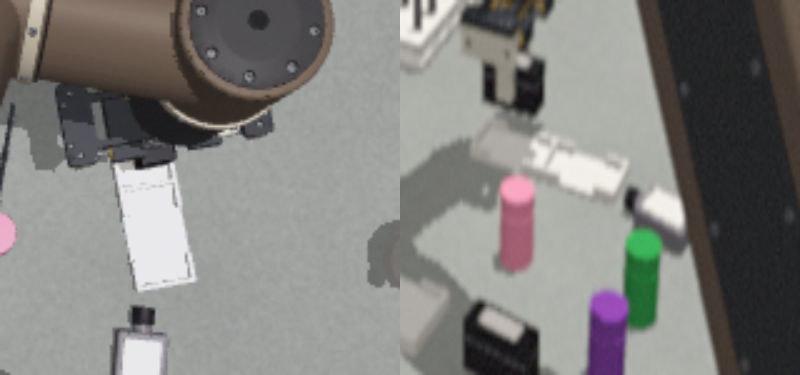

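The box hangs over the far compartment of the box tray: the gripper is at (140,130) in the top view and the near compartment is free at (155,235).

Request:
play_rows(
  rows=[
    {"slide":[0.01,0,0.13],"delta_rot":[0,0,0],"fingers":-1},
    {"slide":[0,0,0.1],"delta_rot":[0,0,0],"fingers":-1},
    {"slide":[0,0,0.07],"delta_rot":[0,0,0],"fingers":-1},
    {"slide":[0,0,0.01],"delta_rot":[0,0,0],"fingers":-1},
    {"slide":[0,0,0],"delta_rot":[0,0,0],"fingers":-1},
    {"slide":[0,0,0],"delta_rot":[0,0,0],"fingers":-1},
    {"slide":[0,0,0],"delta_rot":[0,0,0],"fingers":-1},
  ],
)

```text
time_s: 20.52
tcp_pos: [0.6274, -0.2942, 0.0215]
eef_rot: [-180.0, 0.0, -169.2]
contact_force: [-0.5, 1.2, -0.4]
gripper_width: 0.0359
gripper_force: 19.9
```

Request:
play_rows(
  rows=[
    {"slide":[0,0,0],"delta_rot":[0,0,0],"fingers":0.6},
    {"slide":[0,0,0],"delta_rot":[0,0,0],"fingers":0.6},
    {"slide":[0,0,0],"delta_rot":[0,0,0],"fingers":0.6},
    {"slide":[0,0,0],"delta_rot":[0,0,0],"fingers":0.6},
    {"slide":[0,0,-0.2],"delta_rot":[0,0,0],"fingers":0.6},
    {"slide":[0,0,-0.3],"delta_rot":[0,0,0],"fingers":0.6},
    {"slide":[0,0,-0.4],"delta_rot":[0,0,0],"fingers":1},
    {"slide":[0,0,0],"delta_rot":[0,0,0],"fingers":1},
  ],
)

```text
time_s: 21.52
tcp_pos: [0.6303, -0.2952, 0.1625]
eef_rot: [-179.7, 0.5, -169.2]
contact_force: [-0.2, 0.6, -1.2]
gripper_width: 0.0843
gripper_force: 0.0
```

Request:
play_rows(
  rows=[
    {"slide":[0,0,0],"delta_rot":[0,0,0.64],"fingers":1},
    {"slide":[0,0,0],"delta_rot":[0,0,0.64],"fingers":1},
    {"slide":[0,0,0],"delta_rot":[0,0,0.64],"fingers":1},
    {"slide":[0,0,0],"delta_rot":[0,0,0],"fingers":1},
    {"slide":[0,0,0],"delta_rot":[0,0,0],"fingers":1},
  ],
)

```text
time_s: 22.15
tcp_pos: [0.627, -0.294, 0.1557]
eef_rot: [180.0, -0.0, -178.0]
contact_force: [-0.2, 0.5, 0.4]
gripper_width: 0.0875
gripper_force: 0.0
```

Run:
```python
from h import *
to(.438,.007,.015,-178)
```

```text
now [ 0.627  -0.294   0.1557] [ 1.7999e+02 -2.0000e-02 -1.7797e+02] w 0.0875 t 22.1
before turn xy units [1.188 2.05 ]
after turn xy units [1.189 2.05 ]
z units 0.938 turn units 0.01
```

Request:
play_rows(
  rows=[
    {"slide":[0.17,0.293,0],"delta_rot":[0,0,0],"fingers":1},
    {"slide":[0.17,0.293,0],"delta_rot":[0,0,0],"fingers":1},
    {"slide":[0.17,0.293,0],"delta_rot":[0,0,0],"fingers":1},
    {"slide":[0.17,0.293,0],"delta_rot":[0,0,0],"fingers":1},
    {"slide":[0.17,0.293,0],"delta_rot":[0,0,0],"fingers":1},
    {"slide":[0.17,0.293,0],"delta_rot":[0,0,0],"fingers":1},
    {"slide":[0.17,0.293,0],"delta_rot":[0,0,0],"fingers":1},
    {"slide":[0,0,0],"delta_rot":[0,0,0],"fingers":1},
  ],
)

```text
time_s: 23.15
tcp_pos: [0.437, 0.0094, 0.1566]
eef_rot: [179.9, 0.1, -177.7]
contact_force: [0.4, 0.3, 0.4]
gripper_width: 0.0877
gripper_force: 0.0
```

Request:
play_rows(
  rows=[
    {"slide":[0,0,0.3],"delta_rot":[0,0,0],"fingers":1},
    {"slide":[0,0,0.3],"delta_rot":[0,0,0],"fingers":1},
    {"slide":[0,0,0.24],"delta_rot":[0,0,0],"fingers":1},
    {"slide":[0,0,0.1],"delta_rot":[0,0,0],"fingers":1},
    {"slide":[0,0,0],"delta_rot":[0,0,0],"fingers":-1},
    {"slide":[0,0,0],"delta_rot":[0,0,0],"fingers":-1},
    {"slide":[0,0,0],"delta_rot":[0,0,0],"fingers":-1},
    {"slide":[0,0,0],"delta_rot":[0,0,0],"fingers":-1},
  ],
)

```text
time_s: 24.15
tcp_pos: [0.4387, 0.0075, 0.0158]
eef_rot: [180.0, 0.1, -178.0]
contact_force: [-0.7, 0.0, 0.0]
gripper_width: 0.0533
gripper_force: 0.0
```

Request:
play_rows(
  rows=[
    {"slide":[0,0,0],"delta_rot":[0,0,0],"fingers":-1},
    {"slide":[0,0,0],"delta_rot":[0,0,0],"fingers":-1},
    {"slide":[0,0,0],"delta_rot":[0,0,0],"fingers":-1},
  ],
)

```text
time_s: 24.52
tcp_pos: [0.4383, 0.0073, 0.0153]
eef_rot: [180.0, 0.0, -178.0]
contact_force: [-1.6, 0.7, 4.7]
gripper_width: 0.0364
gripper_force: 19.6
```

Request:
play_rows(
  rows=[
    {"slide":[0,0,-0.1],"delta_rot":[0,0,0],"fingers":-1},
    {"slide":[0,0,-0.25],"delta_rot":[0,0,0],"fingers":-1},
    {"slide":[0,0,-0.3],"delta_rot":[0,0,-0.64],"fingers":-1},
    {"slide":[0,0,-0.3],"delta_rot":[0,0,-0.64],"fingers":-1},
    {"slide":[0,0,0],"delta_rot":[0,0,-0.64],"fingers":-1},
    {"slide":[0,0,0],"delta_rot":[0,0,0],"fingers":-1},
    {"slide":[0,0,0],"delta_rot":[0,0,0],"fingers":-1},
  ],
)

```text
time_s: 25.4
tcp_pos: [0.4377, 0.007, 0.1569]
eef_rot: [-180.0, -0.1, -169.3]
contact_force: [0.6, -0.2, -0.2]
gripper_width: 0.0364
gripper_force: 19.7
```

Run:
```python
from h import *
c=r.capture("top");im=c["image"].astype(int);cv2.imwrite("pics/t6.png",cv2.resize(c["image"][140:310,220:420],(800,600)[:2]))
m=np.zeros((400,640),bool);m[155:215,355:400]=True
to(.5225,-.314,.021,-169.2)
```

```text
now [0.4377 0.0071 0.1568] [-1.7998e+02 -1.0000e-01 -1.6929e+02] w 0.0365 t 25.4
before turn xy units [-0.158 -2.208]
after turn xy units [-0.154 -2.208]
z units 0.905 turn units -0.02
```

View pics/t6.png

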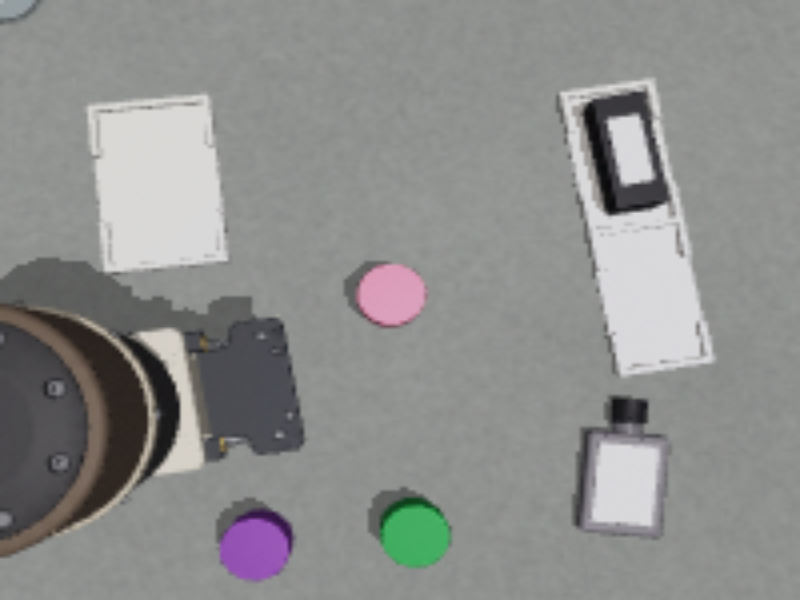

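The first box sits inside the far compartment at (627,152) and the near one at (650,290) is free. The flask body is centred at (622,482), with its cap at (629,411), so its yaw is about -3°.

Request:
play_rows(
  rows=[
    {"slide":[-0.022,-0.316,0],"delta_rot":[0,0,0],"fingers":-1},
    {"slide":[-0.022,-0.316,0],"delta_rot":[0,0,0],"fingers":-1},
    {"slide":[-0.022,-0.316,0],"delta_rot":[0,0,0],"fingers":-1},
    {"slide":[-0.022,-0.316,0],"delta_rot":[0,0,0],"fingers":-1},
    {"slide":[-0.022,-0.316,0],"delta_rot":[0,0,0],"fingers":-1},
    {"slide":[-0.022,-0.316,0],"delta_rot":[0,0,0],"fingers":-1},
    {"slide":[-0.022,-0.316,0],"delta_rot":[0,0,0],"fingers":-1},
    {"slide":[0,0,0],"delta_rot":[0,0,0],"fingers":-1},
  ],
)

```text
time_s: 26.45
tcp_pos: [0.5227, -0.3171, 0.1556]
eef_rot: [180.0, -0.2, -169.5]
contact_force: [-1.0, 1.5, -0.5]
gripper_width: 0.0362
gripper_force: 19.7
```

Request:
play_rows(
  rows=[
    {"slide":[0,0,0.3],"delta_rot":[0,0,0],"fingers":-1},
    {"slide":[0,0,0.25],"delta_rot":[0,0,0],"fingers":-1},
    {"slide":[0,0,0],"delta_rot":[0,0,0],"fingers":-1},
    {"slide":[0,0,0],"delta_rot":[0,0,0],"fingers":-1},
    {"slide":[0,0,0],"delta_rot":[0,0,0],"fingers":-1},
    {"slide":[0,0,0],"delta_rot":[0,0,0],"fingers":-1},
  ],
)

```text
time_s: 27.2
tcp_pos: [0.5236, -0.3145, 0.0765]
eef_rot: [-179.9, 0.1, -169.2]
contact_force: [-0.5, 0.5, -1.1]
gripper_width: 0.0364
gripper_force: 19.7
```

Run:
```python
from h import *
to(.5225,-.314,.0208,-169.2)
```

```text
now [ 0.5236 -0.3145  0.0765] [-1.7994e+02  1.2000e-01 -1.6923e+02] w 0.0364 t 27.2
before turn xy units [0.007 0.005]
after turn xy units [0.007 0.005]
z units 0.371 turn units -0.01
```

Request:
play_rows(
  rows=[
    {"slide":[0.005,0.005,0.15],"delta_rot":[0,0,0],"fingers":-1},
    {"slide":[0,0,0.12],"delta_rot":[0,0,0],"fingers":-1},
    {"slide":[0,0,0.08],"delta_rot":[0,0,0],"fingers":-1},
    {"slide":[0,0,0.008],"delta_rot":[0,0,0],"fingers":-1},
    {"slide":[0,0,0],"delta_rot":[0,0,0],"fingers":-1},
    {"slide":[0,0,0],"delta_rot":[0,0,0],"fingers":-1},
    {"slide":[0,0,0],"delta_rot":[0,0,0],"fingers":-1},
  ],
)

```text
time_s: 28.08
tcp_pos: [0.5223, -0.3139, 0.0219]
eef_rot: [-180.0, 0.0, -169.2]
contact_force: [-0.3, 0.2, -1.5]
gripper_width: 0.0363
gripper_force: 19.7
```

Request:
play_rows(
  rows=[
    {"slide":[0,0,0],"delta_rot":[0,0,0],"fingers":0.6},
    {"slide":[0,0,0],"delta_rot":[0,0,0],"fingers":0.6},
    {"slide":[0,0,0],"delta_rot":[0,0,0],"fingers":0.6},
    {"slide":[0,0,0],"delta_rot":[0,0,0],"fingers":0.6},
    {"slide":[0,0,-0.2],"delta_rot":[0,0,0],"fingers":0.6},
    {"slide":[0,0,-0.3],"delta_rot":[0,0,0],"fingers":0.6},
    {"slide":[0,0,-0.4],"delta_rot":[0,0,0],"fingers":1},
    {"slide":[0,0,0],"delta_rot":[0,0,0],"fingers":1},
  ],
)

```text
time_s: 29.08
tcp_pos: [0.5249, -0.315, 0.162]
eef_rot: [-179.7, 0.5, -169.2]
contact_force: [0.5, 0.4, -0.1]
gripper_width: 0.0844
gripper_force: 0.0
```

Request:
play_rows(
  rows=[
    {"slide":[0,0,0],"delta_rot":[0,0,0.75],"fingers":1},
    {"slide":[0,0,0],"delta_rot":[0,0,0.75],"fingers":1},
    {"slide":[0,0,0],"delta_rot":[0,0,0.75],"fingers":1},
    {"slide":[0,0,0],"delta_rot":[0,0,0.75],"fingers":1},
    {"slide":[0,0,0],"delta_rot":[0,0,0],"fingers":1},
    {"slide":[0,0,0],"delta_rot":[0,0,0],"fingers":1},
  ],
)

```text
time_s: 29.82
tcp_pos: [0.5219, -0.3137, 0.1561]
eef_rot: [180.0, -0.0, 177.1]
contact_force: [-0.4, 0.2, 0.7]
gripper_width: 0.0877
gripper_force: 0.0
```

Run:
```python
from h import *
to(.393,-.2963,.004,177)
```

```text
now [ 0.5219 -0.3137  0.1561] [ 1.7999e+02 -2.0000e-02  1.7708e+02] w 0.0877 t 29.8
before turn xy units [0.864 0.072]
after turn xy units [0.864 0.071]
z units 1.014 turn units 0.02
```

Request:
play_rows(
  rows=[
    {"slide":[0.288,0.024,0],"delta_rot":[0,0,0],"fingers":1},
    {"slide":[0.288,0.024,0],"delta_rot":[0,0,0],"fingers":1},
    {"slide":[0.288,0.024,0],"delta_rot":[0,0,0],"fingers":1},
    {"slide":[0,0,0],"delta_rot":[0,0,0],"fingers":1},
    {"slide":[0,0,0.3],"delta_rot":[0,0,0],"fingers":1},
    {"slide":[0,0,0.3],"delta_rot":[0,0,0],"fingers":1},
    {"slide":[0,0,0.2],"delta_rot":[0,0,0],"fingers":1},
    {"slide":[0,0,0.1],"delta_rot":[0,0,0],"fingers":1},
  ],
)

```text
time_s: 30.82
tcp_pos: [0.393, -0.2961, 0.0195]
eef_rot: [180.0, -0.1, 177.1]
contact_force: [-0.4, 0.1, 0.9]
gripper_width: 0.0881
gripper_force: 0.0
```

Request:
play_rows(
  rows=[
    {"slide":[0,0,0],"delta_rot":[0,0,0],"fingers":1},
    {"slide":[0,0,0],"delta_rot":[0,0,0],"fingers":1},
    {"slide":[0,0,0],"delta_rot":[0,0,0],"fingers":1},
  ],
)

```text
time_s: 31.2
tcp_pos: [0.394, -0.2965, 0.0222]
eef_rot: [-180.0, 0.1, 177.0]
contact_force: [-0.1, -0.1, 0.8]
gripper_width: 0.0878
gripper_force: 0.0
```

Run:
```python
from h import *
to(.393,-.2963,.005,177)
a=r.capture("top")["image"][150:320,330:430];b=r.capture("side")["image"][160:240,300:430]
cv2.imwrite("pics/t7.png",np.hstack([cv2.resize(a,None,fx=3.3,fy=3.3),cv2.resize(b,(460,561))]))
```

```text
now [ 0.394  -0.2965  0.0222] [-1.7997e+02  1.0000e-01  1.7703e+02] w 0.0878 t 31.2
before turn xy units [0.006 0.001]
after turn xy units [0.006 0.001]
z units 0.115 turn units 0.01
```

View pics/t7.png

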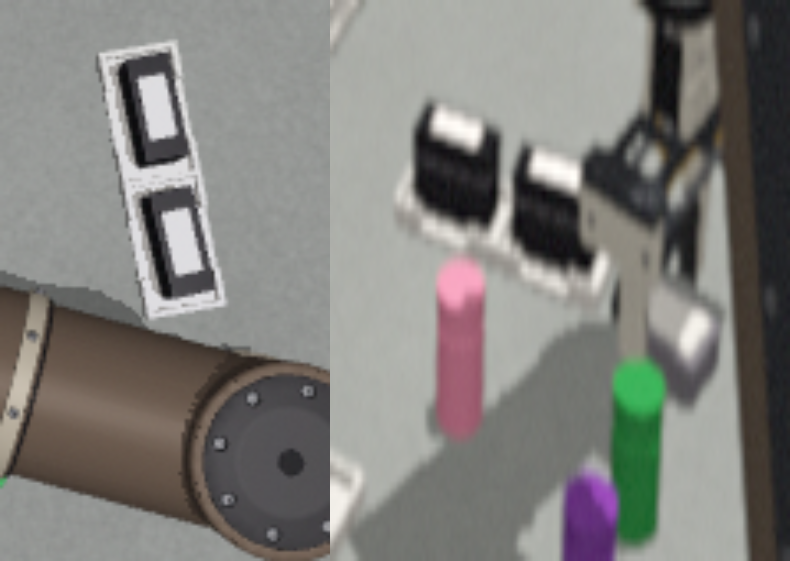

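Both boxes sit upright inside their compartments, at (152,105) and (178,243) in the top view. The side view shows the flask between the open fingers.

Request:
play_rows(
  rows=[
    {"slide":[0,0,0.07],"delta_rot":[0,0,0],"fingers":1},
    {"slide":[0,0,0.04],"delta_rot":[0,0,0],"fingers":1},
    {"slide":[0,0,0],"delta_rot":[0,0,0],"fingers":1},
    {"slide":[0,0,0],"delta_rot":[0,0,0],"fingers":-1},
    {"slide":[0,0,0],"delta_rot":[0,0,0],"fingers":-1},
    {"slide":[0,0,0],"delta_rot":[0,0,0],"fingers":-1},
    {"slide":[0,0,0],"delta_rot":[0,0,0],"fingers":-1},
    {"slide":[0,0,0],"delta_rot":[0,0,0],"fingers":-1},
  ],
  squeeze=15,
)

```text
time_s: 32.3
tcp_pos: [0.3932, -0.2963, 0.005]
eef_rot: [-180.0, 0.0, 177.0]
contact_force: [-0.7, -0.3, 2.0]
gripper_width: 0.0539
gripper_force: 14.9
```

Request:
play_rows(
  rows=[
    {"slide":[0,0,0],"delta_rot":[0,0,0],"fingers":-1},
    {"slide":[0,0,0],"delta_rot":[0,0,0],"fingers":-1},
  ],
)

```text
time_s: 32.55
tcp_pos: [0.3932, -0.2963, 0.005]
eef_rot: [-180.0, 0.0, 177.0]
contact_force: [-0.5, 0.8, 2.2]
gripper_width: 0.0542
gripper_force: 14.9
```

Request:
play_rows(
  rows=[
    {"slide":[0,0,-0.1],"delta_rot":[0,0,0],"fingers":-1},
    {"slide":[0,0,-0.25],"delta_rot":[0,0,0],"fingers":-1},
    {"slide":[0,0,-0.3],"delta_rot":[0,0,-0.73],"fingers":-1},
    {"slide":[0,0,-0.3],"delta_rot":[0,0,-0.73],"fingers":-1},
    {"slide":[0,0,0],"delta_rot":[0,0,-0.73],"fingers":-1},
    {"slide":[0,0,0],"delta_rot":[0,0,0],"fingers":-1},
    {"slide":[0,0,0],"delta_rot":[0,0,0],"fingers":-1},
  ],
)

```text
time_s: 33.42
tcp_pos: [0.3926, -0.296, 0.1466]
eef_rot: [180.0, -0.1, -173.0]
contact_force: [-0.6, -0.6, -1.0]
gripper_width: 0.0537
gripper_force: 14.9
```

Run:
```python
from h import *
to(.599,.0165,.010,-172.9)
```

```text
now [ 0.3926 -0.296   0.1466] [ 1.7996e+02 -8.0000e-02 -1.7303e+02] w 0.0537 t 33.4
before turn xy units [-1.619  1.901]
after turn xy units [-1.623  1.898]
z units 0.911 turn units -0.03
```

Request:
play_rows(
  rows=[
    {"slide":[-0.203,0.237,0],"delta_rot":[0,0,0],"fingers":-1},
    {"slide":[-0.203,0.237,0],"delta_rot":[0,0,0],"fingers":-1},
    {"slide":[-0.203,0.237,0],"delta_rot":[0,0,0],"fingers":-1},
    {"slide":[-0.203,0.237,0],"delta_rot":[0,0,0],"fingers":-1},
    {"slide":[-0.203,0.237,0],"delta_rot":[0,0,0],"fingers":-1},
    {"slide":[-0.203,0.237,0],"delta_rot":[0,0,0],"fingers":-1},
    {"slide":[-0.203,0.237,0],"delta_rot":[0,0,0],"fingers":-1},
    {"slide":[-0.203,0.237,0],"delta_rot":[0,0,0],"fingers":-1},
  ],
)

```text
time_s: 34.42
tcp_pos: [0.6002, 0.0172, 0.1462]
eef_rot: [-180.0, -0.1, -173.0]
contact_force: [0.8, -1.1, -0.4]
gripper_width: 0.0538
gripper_force: 14.9
```

Request:
play_rows(
  rows=[
    {"slide":[0,0,0],"delta_rot":[0,0,0],"fingers":-1},
    {"slide":[0,0,0.3],"delta_rot":[0,0,0],"fingers":-1},
    {"slide":[0,0,0.25],"delta_rot":[0,0,0],"fingers":-1},
    {"slide":[0,0,0.1],"delta_rot":[0,0,0],"fingers":-1},
    {"slide":[0,0,0],"delta_rot":[0,0,0],"fingers":-1},
    {"slide":[0,0,0],"delta_rot":[0,0,0],"fingers":-1},
    {"slide":[0,0,0],"delta_rot":[0,0,0],"fingers":-1},
  ],
)

```text
time_s: 35.3
tcp_pos: [0.6009, 0.0161, 0.0513]
eef_rot: [180.0, 0.1, -173.0]
contact_force: [0.5, -0.4, -0.4]
gripper_width: 0.0541
gripper_force: 14.9
```

Run:
```python
from h import *
to(.599,.0165,.0107,-172.9)
a=r.capture("top")["image"][150:270,200:320];b=r.capture("side")["image"][180:280,230:360]
cv2.imwrite("pics/t8.png",np.hstack([cv2.resize(a,(380,380)),cv2.resize(b,(420,380))]))
```

```text
now [0.6009 0.0161 0.0513] [ 1.7998e+02  1.4000e-01 -1.7295e+02] w 0.0541 t 35.3
before turn xy units [0.012 0.004]
after turn xy units [0.012 0.004]
z units 0.271 turn units -0.01
```

View pics/t8.png

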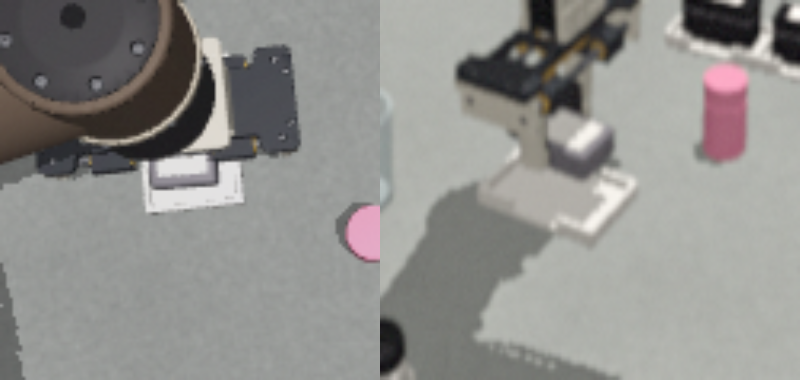

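The flask is level above the flask tray: its rear edge is at (184,187) and the tray's near wall at (193,205). The fingers line up with the wall gaps.

Request:
play_rows(
  rows=[
    {"slide":[0.01,0.003,0.1],"delta_rot":[0,0,0],"fingers":-1},
    {"slide":[0,0,0.08],"delta_rot":[0,0,0],"fingers":-1},
    {"slide":[0,0,0.06],"delta_rot":[0,0,0],"fingers":-1},
    {"slide":[0,0,0.02],"delta_rot":[0,0,0],"fingers":-1},
    {"slide":[0,0,0],"delta_rot":[0,0,0],"fingers":-1},
    {"slide":[0,0,0],"delta_rot":[0,0,0],"fingers":-1},
    {"slide":[0,0,0],"delta_rot":[0,0,0],"fingers":-1},
  ],
)

```text
time_s: 36.28
tcp_pos: [0.5986, 0.0162, 0.011]
eef_rot: [180.0, 0.0, -172.9]
contact_force: [-0.0, -0.1, -0.2]
gripper_width: 0.0539
gripper_force: 14.9
```

Release, rise, and swing back to clear the view.

Request:
play_rows(
  rows=[
    {"slide":[0,0,0],"delta_rot":[0,0,0],"fingers":0.75},
    {"slide":[0,0,0],"delta_rot":[0,0,0],"fingers":0.75},
    {"slide":[0,0,0],"delta_rot":[0,0,0],"fingers":0.75},
    {"slide":[0,0,0],"delta_rot":[0,0,0],"fingers":0.75},
    {"slide":[0,0,-0.15],"delta_rot":[0,0,0],"fingers":0.75},
    {"slide":[0,0,-0.3],"delta_rot":[0,0,0],"fingers":0.75},
    {"slide":[0,0,-0.35],"delta_rot":[0,0,0],"fingers":0.75},
    {"slide":[0,0,-0.35],"delta_rot":[0,0,0],"fingers":0.75},
  ],
)

```text
time_s: 37.28
tcp_pos: [0.5981, 0.0161, 0.185]
eef_rot: [-180.0, -0.0, -172.9]
contact_force: [1.1, -0.4, 0.3]
gripper_width: 0.0769
gripper_force: 0.0
```

Request:
play_rows(
  rows=[
    {"slide":[0.2,0.25,-0.1],"delta_rot":[0,0,0],"fingers":0.75},
    {"slide":[0.2,0.25,0],"delta_rot":[0,0,0],"fingers":0.75},
    {"slide":[0.2,0.25,0],"delta_rot":[0,0,0],"fingers":0.75},
    {"slide":[0.2,0.25,0],"delta_rot":[0,0,0],"fingers":0.75},
    {"slide":[0.2,0.25,0],"delta_rot":[0,0,0],"fingers":0.75},
    {"slide":[0,0,0],"delta_rot":[0,0,0],"fingers":0.75},
    {"slide":[0,0,0],"delta_rot":[0,0,0],"fingers":0.75},
    {"slide":[0,0,0],"delta_rot":[0,0,0],"fingers":0.75},
  ],
)

```text
time_s: 38.28
tcp_pos: [0.427, 0.1833, 0.1983]
eef_rot: [-180.0, -0.0, -173.0]
contact_force: [1.2, -0.7, 0.6]
gripper_width: 0.077
gripper_force: 0.0
```

Run:
```python
from h import *
a=r.capture("top")["image"][100:300,120:420];b=r.capture("side")["image"][130:330,190:430]
cv2.imwrite("pics/t9.png",np.vstack([cv2.resize(a,(450,300)),cv2.resize(b,(450,300))]))
```

```text
(no output)
```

View pics/t9.png

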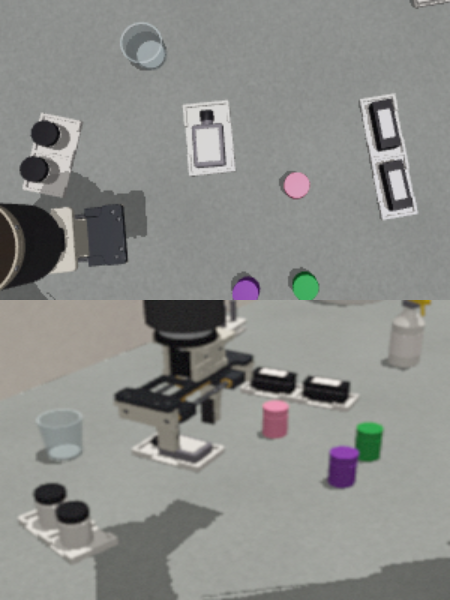

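All the parts are in place: jars at (45,133) and (35,169), boxes at (384,124) and (396,185), and the flask flat at (208,140). The look-alikes and bystanders look unmoved, and the gripper is clear.

```bash
python3 -c "
from plant import r
print(r.close_job())"
```

```text
the job is handed in; nothing more can be done
None
```

The job is handed in at about 38 s: both jars and both slide boxes stand upright in their own compartments, the flask lies flat in its tray, and the final pictures show the spray bottle, beaker and look-alikes where they stood.

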